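# Stopper the flask and hold the keepsake tray at the return slot

## Robot

A 6-joint arm with a two-finger parallel gripper is mounted at the origin on the work surface. World frame = base frame: x ahead of the robot, y to its left, z up, the work surface at z = 0. Lengths are in m, angles in rad, forces in N, time in s.
With the tool pointing down it reaches from about 0.15 to 0.775 m from the base axis. Payload 6.1 kg.
Tool frame: the origin (TCP) lies midway between the tips of the shut fingers; the grasp point (between the pads) lies r.hold_point_z behind it (r.hold_point_z is the distance from the TCP to the grasp point, in m); z points along the fingers, x is the direction in which the jaws open and shut, and the axes are right-handed (so a half turn about z gives the same grasp; the last joint's range is limited). The gripper opens to 85 mm and grips with 20 to 120 N. Pads are 22 mm wide; open, the fingers measure 114 mm over their backs; the gripper's body (76 mm by 85 mm) begins 54 mm behind the grasp point. The pads swing forward as they close: fully open they stand 13 mm farther back than shut.
Start: joints at [1.324, 0.126, -0.04, 1.405, 0, 1.571], TCP at [0.128, 0.509, 0.231] pointing down, gripper open.
Joint ranges: [-2.72, 2.72], [-0.95, 1.95], [-1.27, 1.35], [-1.78, 2.02], [-1.46, 1.47], [-3.14, 3.14]. Speed limits (rad/s): [2.39, 2.39, 3.01, 3.14, 3.14, 3.14].

## Interface

Orientations are given as a rotation vector (axis times angle).
In Python, from bench import status, eyes, r gives the robot as it stands. The module is installed in compiled form; this text tells all that it offers.
- The arm moves only by the tool apply_moves, never from a script. Its argument "targets" is a list that holds one entry, the list of rows, each a list of 7 numbers: the shift along the tool's x, y, z in cm, then the turn, a rotation vector about the tool's x, y, z in rad, then the finger opening in cm, from 0 to 8.54. In form: [[[dx, dy, dz, wx, wy, wz, claw], ...]]. A call has 1 to 20 rows; each row is the pose to reach, as a shift and turn from the pose measured when the call began, along the tool's axes at that moment; what a row does not reach only later rows make up. A row lasts 1/8 s, in which the tool goes at most 62.5 mm and 10.7 degrees, less where a joint would pass 70% of its speed; a pose out of reach is approached as far as the arm can. A call with a gripper value outside its range is refused whole. The fingers move at their own pace and stop on an object; "squeeze" is the grip in N (left out, the last holds). Time passes only in rows, so rows that repeat a pose let the fingers close. It gives the time, the measured TCP pose, the force and the opening at its end, in the units of the state.
- status.get_obs(): the state, without advancing time (a new reading comes with each control period).
- eyes.grab_frame(name): name is "scene" or "top" or "wrist"; returns a dict with "color" (480x640x3 uint8, red, green, blue), "depth" (480x640 float32, m along the optical axis (not along the pixel's ray), 0 where there is no reading), "vertical_fov" (degrees; the focal length in pixels is half the picture's height over the tangent of half this angle, whatever the lens; pixels are square), "cx", "cy" (the principal point, pixels), "world_from_camera" (4x4, takes a point from camera to world coordinates). Camera axes: x right, y down, z forward; pixel columns grow to the right and rows downward; lengths in m; the calibration is good to about 2 mm. A picture is of the moment at which its call begins.
- r.close_job(): hands the job in, once; it reports no verdict.
The state is a dict: "clock": time; "qpos": joint angles; "dq": joint speeds; "effort": joint torques, N m; "tcp_pos": TCP position; "eef_rot": TCP orientation; "contact_force": force on the tool from outside, world axes, zero at the start; "wrist_torque": the same for the moment, N m; "gripper_width": finger opening in m.
Only numpy, scipy, OpenCV 4.12 (cv2) and the standard library are available. Lean on these libraries where they do the work, as an engineer would, in place of code of your own. Each camera call takes 0.05 s, during which the arm holds its last target. There are 200 camera calls.

## Task

Put the stopper from its wooden stand fully home in the neck of the flask on the keepsake tray and let go of it. Then lift the tray by its grip bar, keeping it level so that the loose ball stays in its pocket, and carry it end first to the wall slot with the brass flap: finish while holding it there for the clerk, level and still, over the middle of the metal landing plate with its long side pointing straight at the slot, its underside about 6 cm above the plate. Leave the flap shut and do not knock the cash box, clock, teacup or picture frame.

Things in the scene. Friction and masses are not known exactly. Their poses are not given: they have to be found in the camera images.
- tray: Loose dark wooden tray, 230 (x) x 110 mm (y), rim 16 mm high, 0.45 kg. Origin: centre of its underside, z up. Brass grip bar over its centre, near the balance point: 60 mm along tray x, 16 mm wide along y (pinch across y), 95 to 125 mm above the underside. A metal flask (part of the tray, 52 mm wide, neck up) stands at tray x = +78 mm, a ball pocket at x = -75 mm.
- flask_mouth (a point): Centre of the flask's open mouth, level with the neck's rim, 51 mm above the tray's underside; axes as the tray. The neck is 34 mm across outside, 24 mm inside, with room for the plug below.
- pocket (a point): Centre of the floor of the round ball pocket, 11 mm above the tray's underside; axes as the tray. Pocket 44 mm across inside, its rim 4 mm above its floor.
- ball_center (a point): Centre of the loose polished marble ball, 28 mm across, about 31 g; it rests in the pocket and can roll about in it, over the rim if the tray tips far or is jerked.
- stopper: Loose metal stopper, round about z (up), 62 mm tall, 30 g. Origin: centre of the plug's underside. Plug 22 mm long, tapering from 13 mm at the foot to 21 mm across; flange 30 mm across from z = 22 to 26 mm; straight knob 18 mm across from 28 to 60 mm, to grip. Starts upright in the stand, flange on its top. Fully home: flange on the flask's rim, origin 22 mm below the mouth.
- stand: Fixed wooden block, 64 x 64 mm, 30 mm tall, with a 27 mm hole in its middle that holds the stopper. Origin: centre of its underside.
- hatch: Wall slot in a fixed stub wall on the left, with a metal landing plate before it. Origin: centre of the plate's underside, on the counter; z up, +y towards the slot. Plate 180 mm along x, 320 mm along y, 4 mm thick; the wall's face is at y = +160 mm, 360 mm wide, 272 mm tall; slot 180 mm wide, 50 to 210 mm high, shut by a hanging brass flap.
- flap (a joint): Brass flap in the slot, hinged along its top edge: 0 shut, grows (rad) as it is pushed inwards.
- cash_box: Red steel cash box, 164 x 110 mm, 108 mm tall over its handle. Bystander; origin at the middle of its underside.
- clock: Gilt carriage clock, 95 x 75 mm, 153 mm tall over its handle. Bystander; origin at the middle of its underside.
- teacup: Bone china cup, 80 mm across, 58 mm tall, with a handle. Bystander; origin at the middle of its underside.
- frame: Small silver picture frame leaning on its strut, 90 mm wide, 120 mm tall. Bystander; origin at the middle of its underside.

How it is judged:
By the outcome, as a careful person would: the job done as asked, in the order asked, and still so for the second after the job is handed in, while the arm keeps its last pose, push and grip.
It also fails if it takes over 64 s, if anything falls off the work surface, if the arm or the gripper's body presses on something with over 40 N, if the wrist force passes 120 N, or if a joint passes its speed limit or range.

## Working session

There is one attempt and no reset: what is moved stays moved. The work goes in short steps, Python scripts to look and compute and a tool call to move; the robot and the scene stay as the last step left them, time stands still between calls to the robot, and variables do not carry over. Pictures are saved under pics/ and viewed, about 8 in all and at most 12, crops included, and the job is handed in when it is done.

Besides the shell and the picture viewer there is one more tool, called after "Call:" as a command line: name --argument value ..., lists and objects as JSON in quotes. apply_moves: Moves the arm, as the interface text tells. Its arguments: {"type":"object","properties":{"targets":{"type":"array","items":{"type":"array","items":{"type":"array","items":{"type":"number"}}}},"squeeze":{"type":"number"}},"required":["targets"]}

```bash
mkdir -p pics
cat > h.py <<'E'
import numpy as np,cv2
from bench import status,eyes,r
from scipy.spatial.transform import Rotation as R
def grab(n,f=None):
    d=eyes.grab_frame(n)
    if f: cv2.imwrite('pics/'+f,d['color'][:,:,::-1])
    np.savez('/tmp/%s.npz'%n,**d)
    return d
def load(n): return dict(np.load('/tmp/%s.npz'%n))
def cloud(d):
    f=240/np.tan(np.radians(float(d['vertical_fov']))/2)
    v,u=np.mgrid[0:480,0:640]; z=d['depth']
    p=np.stack([(u-d['cx'])/f*z,(v-d['cy'])/f*z,z],-1)
    T=d['world_from_camera']; return p@T[:3,:3].T+T[:3,3]
def proj(d,P):
    f=240/np.tan(np.radians(float(d['vertical_fov']))/2)
    T=np.linalg.inv(d['world_from_camera']); q=T[:3,:3]@np.array(P)+T[:3,3]
    return q[0]/q[2]*f+d['cx'],q[1]/q[2]*f+d['cy']
def st():
    o=status.get_obs(); return o,np.array(o['tcp_pos']),R.from_rotvec(o['eef_rot'])
E
python3 - <<'E'
from h import *
a=grab('scene','s0.png');b=grab('top','t0.png')
o,p,q=st();print(o,q.as_matrix().round(3),r.hold_point_z)
for d in(a,b):print(d['vertical_fov'],d['cx'],d['cy'],d['world_from_camera'].round(3))
E
```

```text
{'clock': 0.1, 'qpos': array([ 1.32403309e+00,  1.26328937e-01, -4.05160746e-02,  1.40541128e+00,
        1.49550638e-05,  1.57080012e+00]), 'dq': array([-7.12213541e-05, -2.35914908e-03,  2.79648356e-03,  4.37000721e-04,
        1.18846857e-03,  7.98356595e-05]), 'effort': array([-1.65413356e-03, -4.36900842e+01,  3.53607810e+01,  1.36676989e-02,
        3.20067284e-05,  4.60993888e-06]), 'tcp_pos': array([0.12814351, 0.50873209, 0.23059734]), 'eef_rot': array([ 2.47724924e+00,  1.93061475e+00, -1.82277562e-03]), 'contact_force': array([-0.29861277,  0.72650508,  0.78955308]), 'wrist_torque': array([ 0.00973964,  0.03188072, -0.0106866 ]), 'gripper_width': 0.08530626725110216} [[ 0.244  0.97  -0.   ]
 [ 0.97  -0.244 -0.001]
 [-0.001 -0.    -1.   ]] 0.0187
47.47888420317843 331.81080137738184 236.12613220990178 [[-0.521  0.552 -0.651  1.532]
 [ 0.854  0.334 -0.4    0.608]
 [-0.003 -0.764 -0.645  1.05 ]
 [ 0.     0.     0.     1.   ]]
43.46356354680234 322.71904561505477 245.86966146427113 [[-0.013 -0.987  0.161  0.344]
 [-1.     0.013 -0.004  0.06 ]
 [ 0.002 -0.161 -0.987  1.743]
 [ 0.     0.     0.     1.   ]]
```

View pics/t0.png

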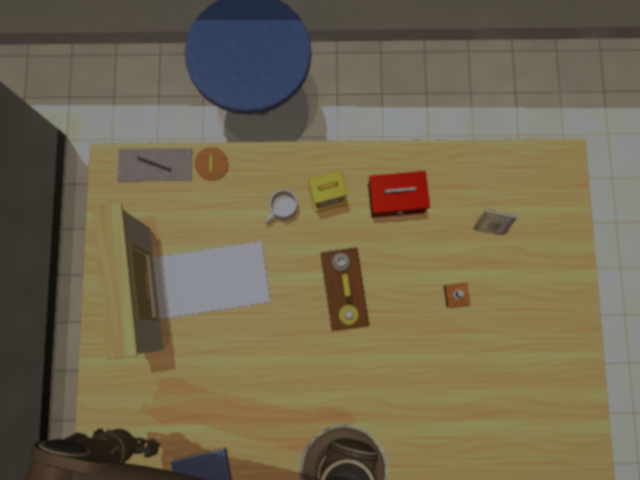

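View pics/s0.png

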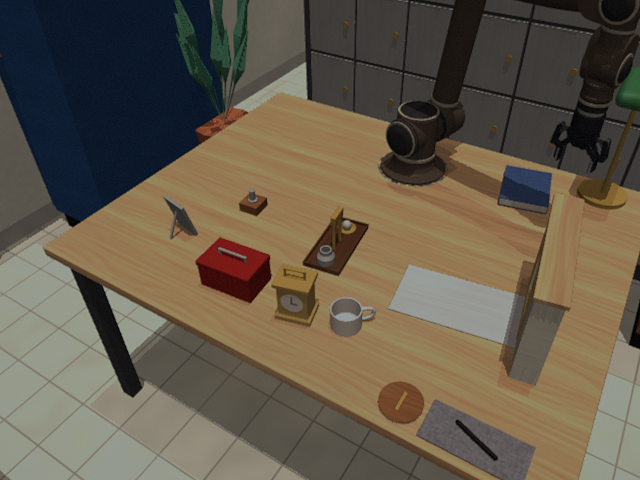

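The top view shows the stand at about (457,295). The tray is centred near (345,289), with the flask at (341,261) and the ball at (348,315). The plate is around (215,280), with the slot to its left at (145,280). The clock, box and cup lie beyond the tray, and the frame is to its right. Next I'll measure with depth.

Run:
```python
from h import *
d=load('top');P=cloud(d)
c=d['color'].astype(int)
def box(u0,u1,v0,v1,m):
    M=np.zeros((480,640),bool);M[v0:v1,u0:u1]=1;return M&m&(d['depth']>0)
def rect(name,M):
    X=P[M];r_=cv2.minAreaRect((X[:,:2]*1000).astype(np.float32));print(name,M.sum(),np.round(r_[0],1),np.round(r_[1],1),round(r_[2],1),'z',np.percentile(X[:,2],[5,50,95]).round(3),'mean',X.mean(0).round(4))
z=P[:,:,2]
print('table z',np.median(z[360:400,200:300]))
rect('standtop',box(435,480,275,315,(z>.02)&(z<.036)))
rect('stopper',box(435,480,275,315,(z>.05)))
rect('tray all',box(310,380,240,340,(z>.008)&(z<.022)))
rect('bar',box(310,380,240,340,(z>.105)))
rect('flask',box(310,380,240,275,(z>.042)&(z<.06)))
rect('ball',box(310,380,300,335,(z>.026)&(z<.06)))
white=(c.min(2)>120)&(c.max(2)-c.min(2)<40)
rect('plate',box(155,280,230,330,white&(z<.012)))
rect('walltop',box(90,170,190,370,(z>.25)))
for n,b in dict(cup=(260,305,185,230),clock=(305,350,165,215),box=(360,435,165,222),frame=(470,520,200,240)).items(): rect(n,box(*b,z>.03))
```

```text
table z 0.0005989623959250512
standtop 424 [ 480.1 -328.2] [64.4 65.4] 5.2 z [0.024 0.03  0.035] mean [ 0.4798 -0.3274  0.0295]
stopper 44 [ 479.8 -328.4] [17.8 17.4] 79.9 z [0.053 0.066 0.073] mean [ 0.4795 -0.3278  0.0649]
tray all 1801 [500.   -9.7] [201.4 286.1] 89.2 z [0.008 0.012 0.02 ] mean [ 0.4951 -0.0085  0.0126]
bar 138 [501.3  -7.6] [59.8 16. ] 7.6 z [0.117 0.124 0.132] mean [ 0.5008 -0.0073  0.124 ]
flask 61 [579.7   2.4] [32.1 33. ] 50.5 z [0.043 0.05  0.056] mean [0.5794 0.0024 0.0501]
ball 73 [426.8 -16.6] [23.1 39.4] 88.5 z [0.028 0.035 0.042] mean [ 0.4272 -0.017   0.0351]
plate 5856 [536.  365.2] [180.8 293. ] 8.4 z [-0.002  0.005  0.01 ] mean [0.5352 0.3648 0.0045]
walltop 4546 [508.4 565.8] [381.   73.7] 7.9 z [0.267 0.273 0.278] mean [0.504  0.5639 0.2729]
cup 270 [733.3 169.1] [ 79.1 107.2] 73.5 z [0.033 0.053 0.064] mean [0.7401 0.173  0.0503]
clock 1031 [776.1  38.5] [77.7 95.1] 14.7 z [0.063 0.125 0.139] mean [0.7712 0.0377 0.1198]
box 2402 [ 767.9 -165.4] [114.5 164.5] 4.9 z [0.056 0.089 0.098] mean [ 0.7638 -0.1635  0.0868]
frame 608 [ 683.  -437.3] [94.7 36.8] 79.6 z [0.038 0.085 0.119] mean [ 0.682  -0.4362  0.0828]
```

```bash
cat >> h.py <<'E'
def goto(x,y,z,yaw):
    """tool-frame shift (cm) and turn to TCP xyz with tool x at yaw deg, tool down"""
    o,p,q=st(); a=np.radians(yaw)
    T=R.from_matrix(np.array([[np.cos(a),np.sin(a),0],[np.sin(a),-np.cos(a),0],[0,0,-1]]))
    s=q.inv().apply(np.array([x,y,z])-p)*100
    w=(q.inv()*T).as_rotvec()
    print('goto',[x,y,z,yaw],s.round(2),w.round(4),'t',round(o['clock'],2),'w',round(o['gripper_width'],4))
E
python3 -c "
from h import *
goto(.48,-.328,.23,97.5)"
```

```text
goto [0.48, -0.328, 0.23, 97.5] [-72.54  54.56   0.16] [-3.000e-04  1.400e-03 -3.777e-01] t 0.1 w 0.0853
```

Call:
apply_moves --targets '[[[-10,8,0,0,0,-0.06,8.5],[-20,15,0,0,0,-0.12,8.5],[-30,22,0,0,0,-0.18,8.5],[-40,30,0,0,0,-0.24,8.5],[-50,38,0,0,0,-0.3,8.5],[-60,46,0,0,0,-0.35,8.5],[-72.6,54.6,0,0,0,-0.377,5],[-72.6,54.6,0,0,0,-0.377,5],[-72.6,54.6,0,0,0,-0.377,5],[-72.6,54.6,0,0,0,-0.377,5],[-72.6,54.6,0,0,0,-0.377,5],[-72.6,54.6,0,0,0,-0.377,5],[-72.6,54.6,0,0,0,-0.377,5],[-72.6,54.6,0,0,0,-0.377,5],[-72.6,54.6,0,0,0,-0.377,5],[-72.6,54.6,0,0,0,-0.377,5],[-72.6,54.6,0,0,0,-0.377,5],[-72.6,54.6,0,0,0,-0.377,5]]]'

```text
clock: 2.35
tcp_pos: [0.48, -0.3276, 0.232]
eef_rot: [2.071, 2.362, -0.002]
contact_force: [0.5, -0.1, -0.1]
gripper_width: 0.0501
```

```bash
python3 -c "
from h import *
d=grab('wrist','w0.png')
goto(.48,-.328,.12,97.5)
P=cloud(d);z=P[:,:,2]
M=(z>.055)&(z<.075)&(np.hypot(P[:,:,0]-.48,P[:,:,1]+.328)<.03)
v,u=np.where(M);print(M.sum(),u.mean(),v.mean(),P[M].mean(0),P[M].min(0),P[M].max(0))
M=(z>.022)&(z<.036)&(np.hypot(P[:,:,0]-.48,P[:,:,1]+.328)<.05)
print(cv2.minAreaRect((P[M][:,:2]*1000).astype(np.float32)))
"
```

```text
goto [0.48, -0.328, 0.12, 97.5] [-2.000e-02 -1.000e-02  1.122e+01] [-0.0001  0.0017  0.0004] t 2.4 w 0.0505
345 315.6 213.68985507246376 [ 0.47686367 -0.33254479  0.06662905] [ 0.46913489 -0.34130769  0.0552806 ] [ 0.48652321 -0.32373893  0.07012437]
((478.20916748046875, -332.3775939941406), (64.59624481201172, 64.06193542480469), 5.182654857635498)
```

View pics/w0.png

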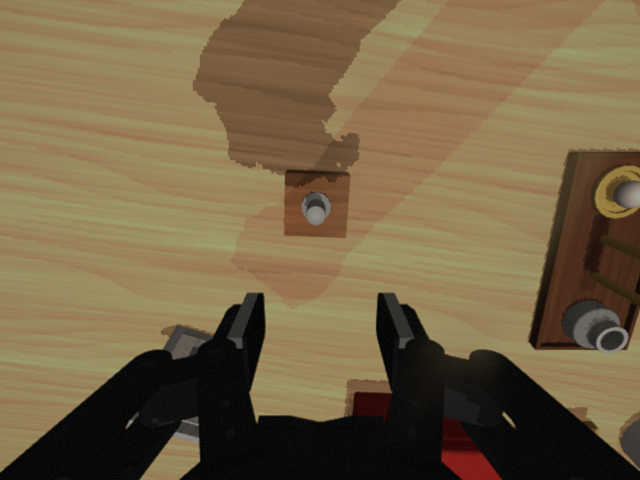

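The wrist view shows the stopper knob at (316,213), between the jaws. The wrist camera puts it at (0.478,-0.332) and the top camera at (0.480,-0.328), so I'll use (0.479,-0.330) and descend.

```bash
python3 -c "
from h import *
goto(.479,-.330,.037,97.5)"
```

```text
goto [0.479, -0.33, 0.037, 97.5] [-0.19 -0.13 19.52] [-0.0001  0.0017  0.0004] t 2.4 w 0.0505
```

Call:
apply_moves --targets '[[[-0.2,-0.1,5,0,0,0,5],[-0.2,-0.1,10,0,0.002,0,5],[-0.2,-0.1,14,0,0.002,0,5],[-0.2,-0.1,17,0,0.002,0,5],[-0.2,-0.1,19,0,0.002,0,5],[-0.2,-0.1,19.5,0,0.002,0,5],[-0.2,-0.1,19.5,0,0.002,0,5]]]' --squeeze 25

```text
clock: 3.28
tcp_pos: [0.4795, -0.3297, 0.0379]
eef_rot: [2.07, 2.363, 0.0]
contact_force: [0.5, -0.3, -0.2]
gripper_width: 0.05
```

```bash
python3 -c "
from h import *
d=grab('wrist','w1.png');o,p,q=st();print(p,o['contact_force'])
P=cloud(d);z=P[:,:,2]
M=(z>.06)&(z<.075)&(np.hypot(P[:,:,0]-.479,P[:,:,1]+.33)<.02)
print(M.sum(),P[M].mean(0),P[M].min(0),P[M].max(0))
goto(.479,-.330,.037,97.5)"
```

```text
[ 0.47983868 -0.33005639  0.0382973 ] [-0.23378304  0.31417868 -0.33779501]
1894 [ 0.47613142 -0.33293351  0.06671675] [ 0.46849828 -0.34167736  0.06002827] [ 0.48709139 -0.32412849  0.06997277]
goto [0.479, -0.33, 0.037, 97.5] [ 0.02 -0.08  0.13] [0.001  0.0006 0.0009] t 3.33 w 0.0497
```

View pics/w1.png

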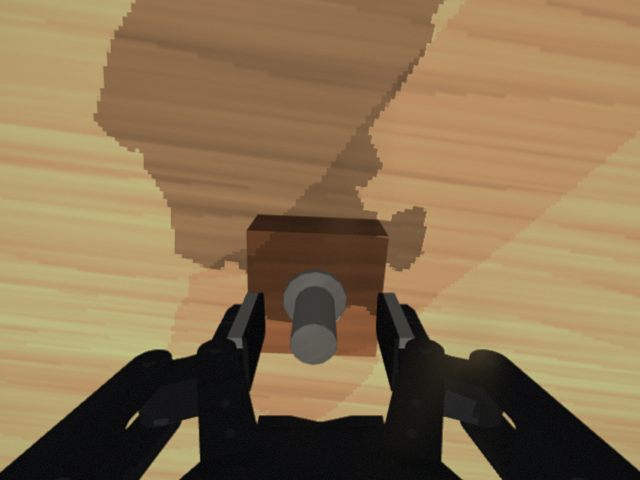

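The wrist view shows the knob at (314,320), about 2.5 mm left of the jaw centre at (321). I'll trim and close.

Call:
apply_moves --targets '[[[-0.25,-0.15,0.1,0,0,0,5],[-0.25,-0.15,0.1,0,0,0,5],[-0.25,-0.15,0.1,0,0,0,1],[-0.25,-0.15,0.1,0,0,0,1],[-0.25,-0.15,0.1,0,0,0,1],[-0.25,-0.15,0.1,0,0,0,1],[-0.25,-0.15,0.1,0,0,0,1],[-0.25,-0.15,0.1,0,0,0,1]]]' --squeeze 30

```text
clock: 4.32
tcp_pos: [0.4787, -0.3329, 0.0375]
eef_rot: [2.07, 2.362, 0.0]
contact_force: [-1.5, -0.5, 3.2]
gripper_width: 0.0168
```

Call:
apply_moves --targets '[[[0,0,-3,0,0,0,1],[0,0,-7,0,0,0,1],[0,0,-11,0,0,0,1],[0,0,-13,0,0,0,1],[0,0,-13,0,0,0,1]]]'

```text
clock: 4.95
tcp_pos: [0.4794, -0.3332, 0.1688]
eef_rot: [2.068, 2.36, 0.001]
contact_force: [-1.2, 0.1, -0.4]
gripper_width: 0.0164
```

```bash
python3 -c "
from h import *
d=grab('wrist');o,p,q=st();print(p,o['contact_force'],o['qpos'])
P=(cloud(d)-p)@q.as_matrix()  # tool frame
z=P[:,:,2]
M=(np.hypot(P[:,:,0],P[:,:,1])<.03)&(z<.05)&(z>-.06)&(d['depth']>0)&(abs(P[:,:,0])<.012)
for a in np.arange(-.05,.05,.005):
  m=M&(z>=a)&(z<a+.005)
  if m.sum()>5: print(round(a,3),m.sum(),P[m].mean(0).round(4),P[m].min(0).round(4),P[m].max(0).round(4))
cv2.imwrite('pics/w2.png',cv2.resize(d['color'][200:480,180:460,::-1],(560,560)))
goto(.5785,.0025,.20,97.5)"
```

```text
[ 0.47879254 -0.33281517  0.16728221] [-0.85174652 -0.24820208 -0.40805239] [-6.07553733e-01  2.40407019e-01 -4.06831049e-02  1.28772330e+00
  2.26557681e-04 -7.39287028e-01]
-0.05 362 [ 0.0007 -0.0022 -0.0471] [-0.012  -0.0131 -0.05  ] [ 0.012   0.0097 -0.045 ]
-0.045 190 [ 0.0011 -0.0047 -0.0428] [-0.012  -0.0126 -0.045 ] [ 0.012   0.0075 -0.04  ]
-0.04 791 [-0.0002 -0.0026 -0.0376] [-0.012  -0.0118 -0.04  ] [ 0.012   0.0115 -0.035 ]
-0.035 1743 [-0.0004 -0.0017 -0.0317] [-0.012  -0.0118 -0.035 ] [ 0.012   0.0114 -0.03  ]
-0.03 507 [-0.0002 -0.0072 -0.0277] [-0.012  -0.0119 -0.03  ] [ 0.012   0.0113 -0.025 ]
-0.025 441 [-0.0001 -0.0082 -0.0226] [-0.012  -0.0117 -0.025 ] [ 0.0119 -0.0026 -0.02  ]
-0.02 379 [-0.0001 -0.0082 -0.0175] [-0.012  -0.0117 -0.0199] [ 0.0119 -0.0027 -0.015 ]
-0.015 345 [ 0.     -0.0084 -0.0126] [-0.012 -0.012 -0.015] [ 0.0119 -0.0026 -0.01  ]
-0.01 325 [-0.0001 -0.0081 -0.0075] [-0.012  -0.0117 -0.01  ] [ 0.012  -0.0023 -0.005 ]
-0.005 207 [-0.0004 -0.0075 -0.0027] [-0.0117 -0.0112 -0.005 ] [ 0.0118 -0.0023 -0.    ]
-0.0 793 [-0.0004 -0.0102  0.0023] [-0.0119 -0.0152  0.    ] [ 0.0117 -0.0021  0.005 ]
0.005 68 [-0.001  -0.0128  0.006 ] [-0.012  -0.0149  0.005 ] [ 0.0113 -0.0089  0.0074]
0.02 6 [-0.0016 -0.007   0.0242] [-0.004  -0.0074  0.0237] [ 0.0017 -0.0068  0.0248]
0.025 18 [-0.0005 -0.0064  0.0266] [-0.0045 -0.0071  0.0256] [ 0.0033 -0.0055  0.0284]
goto [0.5785, 0.0025, 0.2, 97.5] [31.93 14.29 -3.29] [0.0016 0.0012 0.0008] t 5.0 w 0.0167
```

View pics/w2.png

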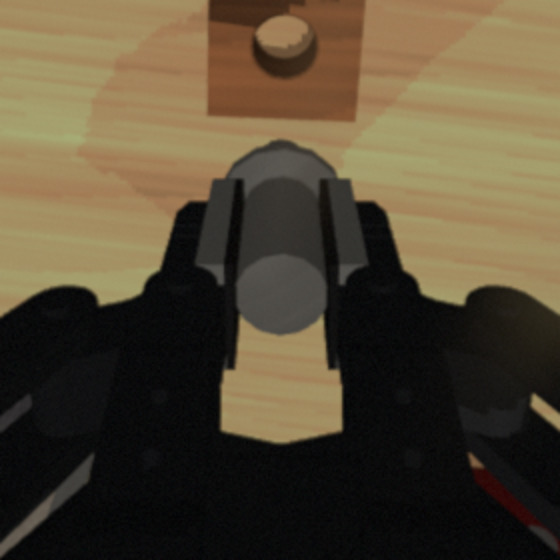

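The stopper is held upright and centred: the knob is at crop (281,295) and the stand hole behind it is empty. Now I'll carry it over the flask.

Call:
apply_moves --targets '[[[2,1,-3.2,0,0,0,1],[6,3,-3.3,0,0,0,1],[11,5,-3.3,0,0,0,1],[16,7.2,-3.3,0,0,0,1],[21,9.5,-3.3,0,0,0,1],[26,11.7,-3.3,0,0,0,1],[30,13.5,-3.3,0,0,0,1],[32,14.3,-3.3,0,0,0,1],[32,14.3,-3.3,0,0,0,1],[32,14.3,-3.3,0,0,0,1]]]'

```text
clock: 6.25
tcp_pos: [0.578, 0.0023, 0.1995]
eef_rot: [2.071, 2.361, -0.001]
contact_force: [-0.7, -0.2, -0.2]
gripper_width: 0.0168
```

```bash
python3 -c "
from h import *
d=grab('wrist');o,p,q=st();print(p)
P=cloud(d);z=P[:,:,2]
M=(z>.046)&(z<.056)&(np.hypot(P[:,:,0]-.579,P[:,:,1])<.03)&(d['depth']>0)
v,u=np.where(M);print(M.sum(),u.min(),u.max(),v.min(),v.max(),P[M].min(0),P[M].max(0))
print(cv2.minEnclosingCircle((P[M][:,:2]*1000).astype(np.float32)), cv2.fitEllipse((cv2.convexHull((P[M][:,:2]*1000).astype(np.float32)))))
M=(z>.115)&(z<.132)&(np.hypot(P[:,:,0]-.5,P[:,:,1])<.05)&(d['depth']>0)
print('bar',M.sum(),cv2.minAreaRect((P[M][:,:2]*1000).astype(np.float32)),P[M].mean(0))
cv2.imwrite('pics/w3.png',d['color'][:,:,::-1])
"
```

```text
[0.5780672  0.0020462  0.19974019]
614 299 337 201 239 [ 0.56023284 -0.01692344  0.04607086] [0.59368287 0.01646157 0.05199159]
((576.9732666015625, -0.4670588970184326), 16.93117904663086) ((576.8040161132812, -0.4846172332763672), (33.255462646484375, 33.50844192504883), 25.84589195251465)
bar 2781 ((500.16693115234375, -10.908597946166992), (59.745872497558594, 15.712716102600098), 7.9573469161987305) [ 0.49881413 -0.01087073  0.12356907]
```

View pics/w3.png

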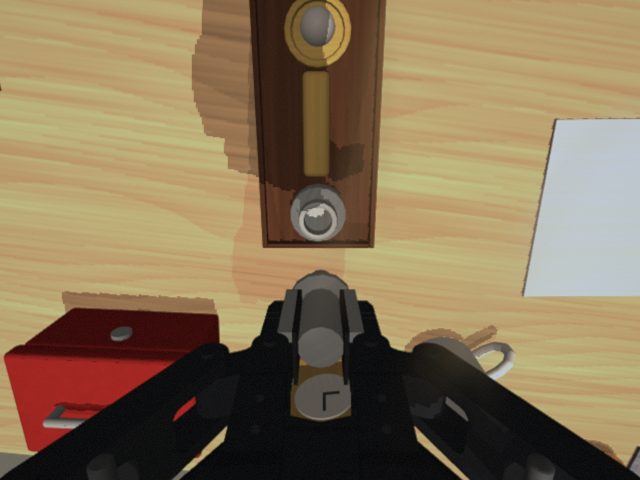

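The wrist view shows the mouth at (318,221), directly ahead of the held stopper. The measured mouth is (0.577,-0.0003), which agrees with the bar-based prediction to within 1 mm.

```bash
python3 -c "
from h import *
goto(.577,0,.075,97.9)"
```

```text
goto [0.577, 0, 0.075, 97.9] [-0.17 -0.14 12.47] [ 0.0008  0.0014 -0.0076] t 6.3 w 0.0171
```

Call:
apply_moves --targets '[[[-0.2,-0.1,2,0,0.001,-0.008,1],[-0.2,-0.1,5,0,0.001,-0.008,1],[-0.2,-0.1,8,0,0.001,-0.008,1],[-0.2,-0.1,10,0,0.001,-0.008,1],[-0.2,-0.1,11.5,0,0.001,-0.008,1],[-0.2,-0.1,12.5,0,0.001,-0.008,1],[-0.2,-0.1,12.5,0,0.001,-0.008,1]]]'

```text
clock: 7.18
tcp_pos: [0.5772, -0.0006, 0.0744]
eef_rot: [2.063, 2.369, -0.0]
contact_force: [-0.3, 0.3, 1.1]
gripper_width: 0.0169
```

```bash
python3 -c "
from h import *
d=grab('wrist');o,p,q=st();print(p,o['contact_force'],o['wrist_torque'])
P=cloud(d);z=P[:,:,2]
M=(z>.046)&(z<.053)&(np.hypot(P[:,:,0]-.577,P[:,:,1])<.024)&(d['depth']>0)
print(M.sum(),P[M].min(0),P[M].max(0))
goto(.577,0,.0575,97.9)
cv2.imwrite('pics/w4.png',cv2.resize(d['color'][200:480,180:460,::-1],(560,560)))
"
```

```text
[ 5.77619092e-01 -4.55060847e-04  7.50525798e-02] [-0.32262171  0.06611336 -0.20348051] [ 0.00275848  0.04659427 -0.01757626]
905 [ 0.5600287  -0.01749956  0.04600008] [0.58183922 0.01591538 0.05175346]
goto [0.577, 0, 0.0575, 97.9] [ 0.05 -0.06  1.76] [0.0011 0.0005 0.0001] t 7.22 w 0.0169
```

View pics/w4.png

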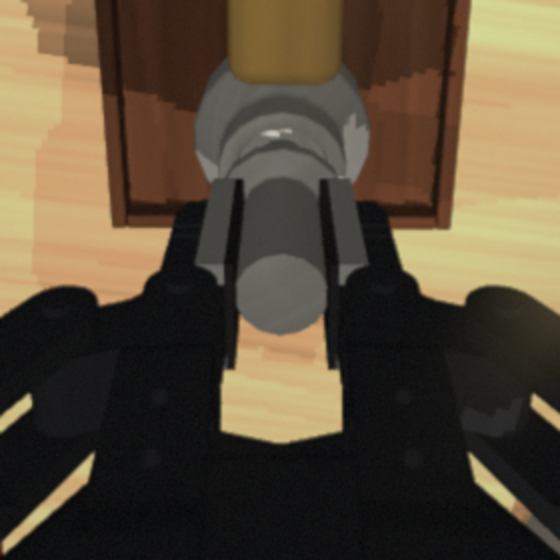

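The stopper at (281,290) is centred on the neck at (282,150) in the crop, with its foot already inside and no contact force. I'll push it home gently.

Call:
apply_moves --targets '[[[0,-0.05,0.5,0.001,0,0,1],[0,-0.05,0.9,0.001,0,0,1],[0,-0.05,1.2,0.001,0,0,1],[0,-0.05,1.4,0.001,0,0,1],[0,-0.05,1.6,0.001,0,0,1],[0,-0.05,1.7,0.001,0,0,1],[0,-0.05,1.7,0.001,0,0,1]]]'

```text
clock: 8.1
tcp_pos: [0.5771, -0.0005, 0.0585]
eef_rot: [2.063, 2.369, 0.0]
contact_force: [-1.3, 0.0, 4.2]
gripper_width: 0.0168
```

Call:
apply_moves --targets '[[[0,0,0.1,0,0,0,1],[0,0,0.2,0,0,0,1],[0,0,0.2,0,0,0,1]]]'

```text
clock: 8.48
tcp_pos: [0.5772, -0.0005, 0.0584]
eef_rot: [2.062, 2.368, 0.001]
contact_force: [-6.4, 0.3, 13.1]
gripper_width: 0.0171
```

The stopper is seated: the TCP stopped at 0.0584, against 0.0585 predicted. I'll release and rise.

Call:
apply_moves --targets '[[[0,0,0,0,0,0,1],[0,0,0,0,0,0,4],[0,0,0,0,0,0,4],[0,0,0,0,0,0,4],[0,0,0,0,0,0,4],[0,0,-3,0,0,0,4],[0,0,-7,0,0,0,4],[0,0,-11,0,0,0,5],[0,0,-14,0,0,0,5],[0,0,-14,0,0,0,5],[0,0,-14,0,0,0,5]]]'

```text
clock: 9.85
tcp_pos: [0.5767, -0.0004, 0.1977]
eef_rot: [2.062, 2.369, 0.001]
contact_force: [-0.9, -1.1, -0.6]
gripper_width: 0.0503
```

```bash
python3 -c "
from h import *
d=grab('wrist');o,p,q=st();print(p)
P=cloud(d);z=P[:,:,2];ok=d['depth']>0
M=(z>.076)&(z<.10)&(np.hypot(P[:,:,0]-.577,P[:,:,1])<.02)&ok
print('knob',M.sum(),P[M].min(0),P[M].max(0))
M=(z>.115)&(z<.132)&(np.hypot(P[:,:,0]-.5,P[:,:,1])<.05)&ok
b=cv2.minAreaRect((P[M][:,:2]*1000).astype(np.float32));print('bar',b,P[M].max(0))
M=(z>.022)&(z<.055)&(np.hypot(P[:,:,0]-.426,P[:,:,1]+.02)<.025)&ok
print('ball',M.sum(),P[M].min(0),P[M].max(0))
c=d['color'].astype(int)
M=(c.min(2)>120)&(c.max(2)-c.min(2)<40)&(z<.012)&ok&(P[:,:,1]>.15)
print('plate',M.sum(),P[M].min(0),P[M].max(0))
goto(.500,-.0107,.16,97.9)
cv2.imwrite('pics/w5.png',d['color'][:,:,::-1])
"
```

```text
[ 5.76424177e-01 -4.57320202e-04  1.97177774e-01]
knob 497 [ 0.56795049 -0.00948955  0.07604464] [0.58561533 0.00811665 0.09106527]
bar ((499.84735107421875, -10.753646850585938), (60.22707748413086, 16.015300750732422), 7.571218013763428) [5.30219050e-01 3.89441386e-04 1.26664461e-01]
ball 1134 [ 0.41248481 -0.03381793  0.0225853 ] [ 0.43942224 -0.00660099  0.0387915 ]
plate 17188 [ 0.45517953  0.19497658 -0.00235664] [0.8538444  0.45054209 0.0060743 ]
goto [0.5, -0.0107, 0.16, 97.9] [ 0.04 -7.71  3.72] [-0.      0.0004  0.0001] t 9.9 w 0.0501
```

View pics/w5.png

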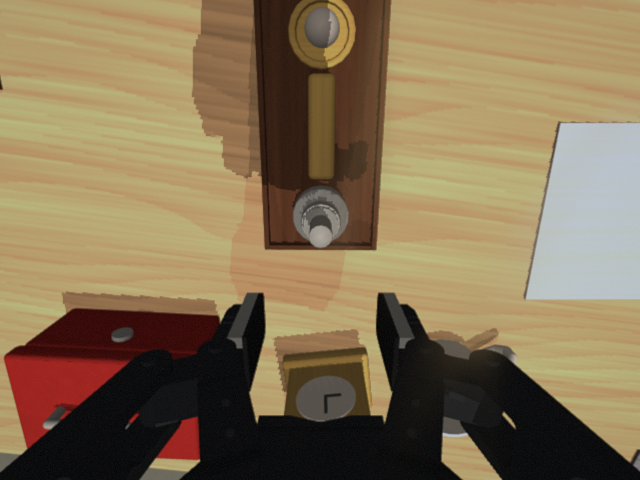

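The stopper is home and upright: its knob top is at z=0.091, as expected. The bar at (321,125) is centred at (0.500,-0.0107) at about 7.7°, and the ball is in its pocket at (323,27). Next I'll grasp the bar.

Call:
apply_moves --targets '[[[0,-2,0,0,0,0,5],[0,-5,0,0,0,0,5],[0,-7.7,0,0,0,0,5],[0,-7.7,1,0,0,0,5],[0,-7.7,4,0,0,0,5],[0,-7.7,7,0,0,0,5],[0,-7.7,9,0,0,0,5],[0,-7.7,10.5,0,0,0,5],[0,-7.7,10.5,0,0,0,5],[0,-7.7,10.5,0,0,0,5]]]'

```text
clock: 11.15
tcp_pos: [0.5007, -0.011, 0.0926]
eef_rot: [2.062, 2.369, 0.0]
contact_force: [0.9, 0.6, 0.6]
gripper_width: 0.0498
```

```bash
python3 -c "
from h import *
d=grab('wrist');o,p,q=st();print(p,o['contact_force'])
P=cloud(d);z=P[:,:,2];ok=d['depth']>0
M=(z>.115)&(z<.132)&(np.hypot(P[:,:,0]-.5,P[:,:,1]+.0107)<.035)&ok&(abs((P-p)@q.as_matrix()[:,0])<.014)
print(cv2.minAreaRect((P[M][:,:2]*1000).astype(np.float32)),((P[M]-p)@q.as_matrix()).min(0),((P[M]-p)@q.as_matrix()).max(0))
goto(.500,-.0107,.0915,97.7)"
```

```text
[ 0.50087089 -0.01106397  0.09290573] [-0.03718884 -0.36070263  0.28005245]
((499.3841552734375, -10.937341690063477), (60.37603759765625, 16.078441619873047), 7.512373924255371) [-0.00785584 -0.03161795 -0.03285574] [ 0.00847529  0.0288131  -0.02215653]
goto [0.5, -0.0107, 0.0915, 97.7] [ 0.05 -0.08  0.14] [0.0013 0.0006 0.0036] t 11.2 w 0.0504
```

Call:
apply_moves --targets '[[[0,-0.1,0.15,0,0,0.006,5],[0,-0.1,0.15,0,0,0.006,1],[0,-0.1,0.15,0,0,0.006,1],[0,-0.1,0.15,0,0,0.006,1],[0,-0.1,0.15,0,0,0.006,1],[0,-0.1,0.15,0,0,0.006,1],[0,-0.1,0.15,0,0,0.006,1],[0,-0.1,0.15,0,0,0.006,1]]]' --squeeze 100

```text
clock: 12.2
tcp_pos: [0.5, -0.0109, 0.0918]
eef_rot: [2.069, 2.362, 0.002]
contact_force: [-2.1, 3.1, 5.0]
gripper_width: 0.015
```

Call:
apply_moves --targets '[[[0,0,-0.2,0,0,0,1],[0,0,-0.6,0,0,0,1],[0,0,-1.2,0,0,0,1],[0,0,-2,0,0,0,1],[0,0,-3,0,0,0,1],[0,0,-4,0,0,0,1],[0,0,-5,0,0,0,1],[0,0,-5.8,0,0,0,1],[0,0,-6.3,0,0,0,1],[0,0,-6.5,0,0,0,1],[0,0,-6.5,0,0,0,1],[0,0,-6.5,0,0,0,1]]]'

```text
clock: 13.7
tcp_pos: [0.4997, -0.0109, 0.1564]
eef_rot: [2.069, 2.363, 0.002]
contact_force: [0.7, -0.4, -4.8]
gripper_width: 0.0148
```

```bash
cat > tray.py <<'E'
from h import *
def tray(show=None):
    o,p,q=st();print('t',o['clock'],p.round(4),'yaw',np.degrees(np.arctan2(*q.as_matrix()[[1,0],0])).round(2),o['contact_force'].round(2),o['wrist_torque'].round(3),o['gripper_width'])
    d=grab('wrist');P=(cloud(d)-p)@q.as_matrix();ok=d['depth']>0  # tool frame
    # tray floor plane: between underside+4 and +12, inside footprint
    h=P[:,:,2]
    M=ok&(abs(P[:,:,0])<.045)&(P[:,:,1]>-.11)&(P[:,:,1]<-.0)&(h>.06)&(h<.095)
    X=P[M]; hs=np.histogram(h[M],np.arange(.06,.096,.001));k=hs[1][hs[0].argmax()];print('floor h',k)
    X=X[abs(X[:,2]-k-.0005)<.006]
    for _ in range(4):
        A=np.c_[X[:,:2],np.ones(len(X))];s=np.linalg.lstsq(A,X[:,2],rcond=None)[0];e=X[:,2]-A@s;X=X[abs(e)<max(2*e.std(),.0008)]
    print('slope deg x,y',np.degrees(s[:2]).round(2),'h0',s[2].round(4),len(X))
    W=P.reshape(-1,3)
    M=ok&(h>.045)&(h<.0755)&(np.hypot(P[:,:,0],P[:,:,1]+.075)<.03);
    if M.any(): print('ball',M.sum(),P[M].min(0).round(3),P[M].max(0).round(3))
    if show: cv2.imwrite('pics/'+show,d['color'][:,:,::-1])
    return d
E
python3 -c "
from tray import *
tray('w6.png')"
```

```text
t 13.7 [ 0.4997 -0.0109  0.1564] yaw 97.58 [ 0.73 -0.44 -4.77] [-0.06   0.034  0.013] 0.014781311441083248
floor h 0.08400000000000002
slope deg x,y [-0.17  0.16] h0 0.0849 16343
ball 1952 [-0.013 -0.089  0.052] [ 0.025 -0.059  0.075]
```

View pics/w6.png

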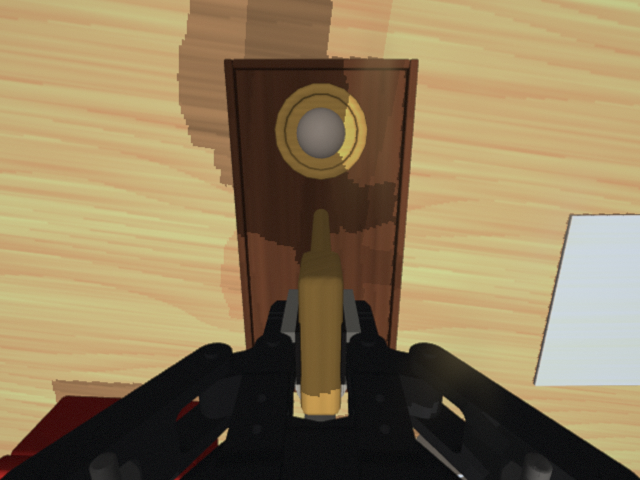

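The tray is lifted, held level to within 0.2°, and the ball is centred in its pocket at (321,132). I'll carry it smoothly in two halves.

Call:
apply_moves --targets '[[[0.15,0.03,-0.02,0,0,-0.006,1],[0.57,0.13,-0.1,0,0,-0.024,1],[1.27,0.28,-0.2,0,0,-0.053,1],[2.22,0.5,-0.35,0,0,-0.092,1],[3.4,0.75,-0.55,0,0,-0.141,1],[4.75,1.05,-0.75,0,0,-0.198,1],[6.25,1.4,-1,0,0,-0.26,1],[7.85,1.75,-1.25,0,0,-0.326,1],[9.5,2.1,-1.5,0,0,-0.395,1],[11.15,2.5,-1.75,0,0,-0.464,1],[12.75,2.8,-2,0,0,-0.53,1],[14.25,3.15,-2.25,0,0,-0.592,1],[15.6,3.45,-2.45,0,0,-0.649,1],[16.8,3.7,-2.65,0,0,-0.698,1],[17.7,3.9,-2.8,0,0,-0.737,1],[18.4,4.1,-2.9,0,0,-0.766,1],[18.85,4.2,-2.97,0,0,-0.784,1],[19,4.2,-3,0,0,-0.79,1],[19,4.2,-3,0,0,-0.79,1],[19,4.2,-3,0,0,-0.79,1]]]'

```text
clock: 16.25
tcp_pos: [0.5162, 0.1827, 0.1865]
eef_rot: [1.001, 2.977, 0.001]
contact_force: [-0.1, -1.0, -4.0]
gripper_width: 0.0147
```

```bash
python3 -c "
from tray import *
d=tray('w7.png')
P=cloud(d);z=P[:,:,2];c=d['color'].astype(int)
M=(c.min(2)>110)&(c.max(2)-c.min(2)<45)&(abs(z-.003)<.008)&(d['depth']>0)&(P[:,:,0]<.66)&(P[:,:,1]>.15)
M=cv2.morphologyEx(M.astype(np.uint8),cv2.MORPH_OPEN,np.ones((3,3)))>0
print(cv2.minAreaRect((P[M][:,:2]*1000).astype(np.float32)))
t=load('top');Pt=cloud(t);c=t['color'].astype(int)
# plate edges in top: white mask columns
zt=Pt[:,:,2];M=(c.min(2)>110)&(c.max(2)-c.min(2)<45)&(zt<.015);M[:230]=0;M[330:]=0;M[:,:130]=0;M[:,290:]=0
H=cv2.boxPoints(cv2.minAreaRect((Pt[M][:,:2]*1000).astype(np.float32)));print(H)
goto(.533,.376,.156,187.9)"
```

```text
t 16.25 [0.5162 0.1827 0.1865] yaw 142.82 [-0.13 -1.03 -4.03] [-0.076  0.009 -0.001] 0.01472340606735776
floor h 0.08400000000000002
slope deg x,y [-0.17  0.12] h0 0.0848 16339
ball 1939 [-0.014 -0.099  0.053] [ 0.014 -0.052  0.075]
((520.6861572265625, 395.293701171875), (163.91778564453125, 276.0946350097656), 7.672996997833252)
[[423.6875  499.74957]
 [466.41187 205.15334]
 [647.973   231.48462]
 [605.24866 526.0809 ]]
goto [0.533, 0.376, 0.156, 187.9] [10.34 16.41  3.06] [ 6.000e-04  1.100e-03 -7.868e-01] t 16.3 w 0.0143
```

View pics/w7.png

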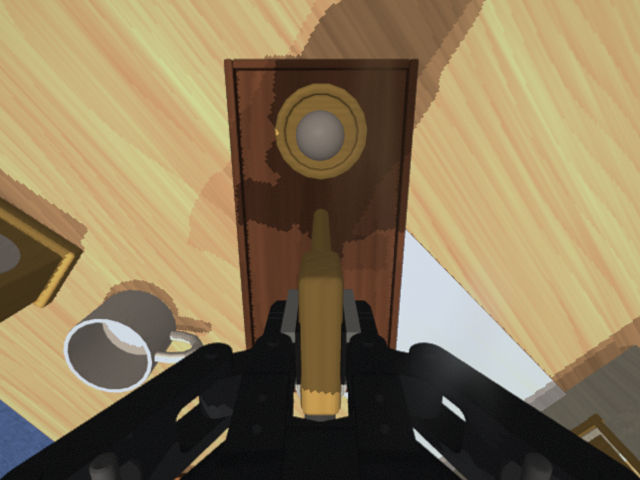

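Halfway there, the tray is level and the ball is still in its pocket at (321,134). The cup at (110,340) is well clear. I'll continue with the second half.

Call:
apply_moves --targets '[[[0.08,0.13,0.01,0,0,-0.006,1],[0.3,0.5,0.03,0,0,-0.024,1],[0.68,1.1,0.07,0,0,-0.053,1],[1.2,1.9,0.1,0,0,-0.092,1],[1.83,2.9,0.2,0,0,-0.141,1],[2.55,4.06,0.25,0,0,-0.197,1],[3.35,5.35,0.33,0,0,-0.26,1],[4.2,6.7,0.4,0,0,-0.325,1],[5.1,8.12,0.5,0,0,-0.394,1],[6,9.55,0.6,0,0,-0.462,1],[6.85,10.9,0.67,0,0,-0.529,1],[7.65,12.2,0.75,0,0,-0.591,1],[8.37,13.35,0.8,0,0,-0.647,1],[9,14.35,0.88,0,0,-0.696,1],[9.5,15.15,0.93,0,0,-0.735,1],[9.9,15.75,0.97,0,0,-0.764,1],[10.1,16.1,1,0,0,-0.782,1],[10.2,16.25,1,0,0,-0.788,1],[10.2,16.25,1,0,0,-0.788,1],[10.2,16.25,1,0,0,-0.788,1]]]'

```text
clock: 18.8
tcp_pos: [0.5332, 0.3735, 0.1767]
eef_rot: [-0.218, 3.133, 0.0]
contact_force: [-0.3, 0.1, -4.4]
gripper_width: 0.0147
```

```bash
python3 -c "
from tray import *
d=tray('w8.png')
P=cloud(d);z=P[:,:,2];c=d['color'].astype(int)
M=(c.min(2)>90)&(c.max(2)-c.min(2)<45)&(abs(z-.003)<.008)&(d['depth']>0)&(P[:,:,1]<.5)
M=cv2.morphologyEx(M.astype(np.uint8),cv2.MORPH_OPEN,np.ones((3,3)))>0
X=P[M];b=cv2.minAreaRect((X[:,:2]*1000).astype(np.float32));print(b,cv2.boxPoints(b))
t=grab('top','t1.png')
"
```

```text
t 18.8 [0.5332 0.3735 0.1767] yaw -172.06 [-0.3   0.14 -4.39] [-0.012 -0.007  0.021] 0.014739466516843455
floor h 0.08400000000000002
slope deg x,y [-0.11  0.09] h0 0.0848 16438
ball 1932 [-0.015 -0.086  0.052] [ 0.021 -0.059  0.075]
((631.8732299804688, 352.4970397949219), (294.7271728515625, 414.0399169921875), 89.98506164550781) [[424.81485 205.18745]
 [838.8548  205.07948]
 [838.93164 499.80664]
 [424.89166 499.9146 ]]
```

View pics/w8.png

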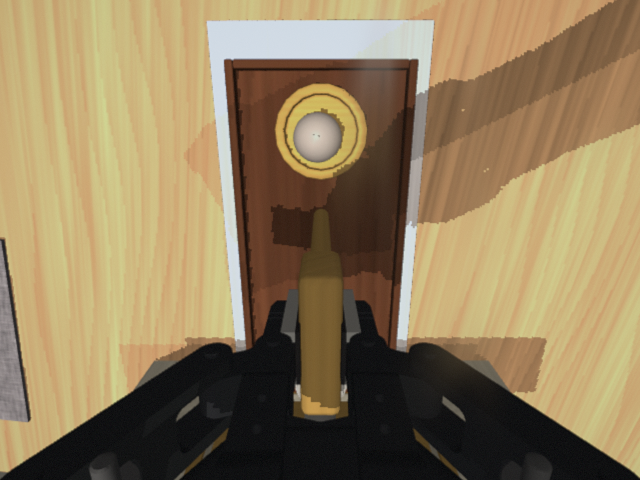

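The wrist view shows the plate's near corners at (207,21) and (434,20), with its sides parallel to the tray. The ball is in its pocket at (318,136). I'll refine the plate pose by intersecting its edge pixels with z=4 mm.

```bash
python3 -c "
from tray import *
d=load('wrist');f=240/np.tan(np.radians(float(d['vertical_fov']))/2);T=d['world_from_camera']
def ray(u,v,z=.004):
    r_=T[:3,:3]@np.array([(u-d['cx'])/f,(v-d['cy'])/f,1]);return (T[:3,3]+r_*(z-T[2,3])/r_[2])[:2]
c=d['color'].astype(int);W=(c.min(2)>95)&(c.max(2)-c.min(2)<50)
L=[];Rr=[];N=[]
for v in range(50,190,4):
    u=np.where(W[v,195:240])[0]
    if len(u): L.append(ray(195+u[0]-.5,v))
    u=np.where(W[v,400:445])[0]
    if len(u): Rr.append(ray(400+u[-1]+.5,v))
for u in range(225,420,5):
    v=np.where(W[5:50,u])[0]
    if len(v): N.append(ray(u,5+v[0]-.5))
def fit(X):
    X=np.array(X,np.float32);vx,vy,x,y=cv2.fitLine(X,cv2.DIST_HUBER,0,.001,.001).ravel();return np.array([x,y]),np.array([vx,vy])
o=[fit(X) for X in(L,Rr,N)]
for (p,v) in o: print(p.round(4),np.degrees(np.arctan2(v[1],v[0])).round(2))
def X(a,b): 
    s=np.linalg.solve(np.c_[a[1],-b[1]],b[0]-a[0]);return a[0]+s[0]*a[1]
A,B=X(o[0],o[2]),X(o[1],o[2]);print(A,B,np.linalg.norm(A-B))
e=(A-B)/np.linalg.norm(A-B)  
if e[0]<0:e=-e
y=np.array([-e[1],e[0]]);C=(A+B)/2+.16*y;yaw=np.degrees(np.arctan2(e[1],e[0]));print('centre',C,'yaw',yaw)
goto(C[0],C[1],.156,yaw+180)
# tray ball-end rim corners (rim top z) in tool axes; tray axis
o_,p,q=st()
for uv in((225,60),(417,60),(244,300),(398,300)):
    w=ray(*uv,z=p[2]-.0915+.016);print(uv,(q.as_matrix().T@(np.r_[w,0]-p))[:2].round(4))
P=cloud(load('top'));z=P[:,:,2];print('wallface? top');M=(z>.262)&(P[:,:,1]>.45);print(cv2.boxPoints(cv2.minAreaRect((P[M][:,:2]*1000).astype(np.float32))))
"
```

```text
[0.6315 0.3162] -81.86
[0.4552 0.283 ] -81.76
[0.5581 0.2177] 7.93
[0.64388674 0.22968617] [0.46654853 0.20498759] 0.17904988
centre [0.53314686 0.37580734] yaw 7.9288025
goto [np.float32(0.53314686), np.float32(0.37580734), 0.156, np.float32(187.9288)] [-0.02  0.22  2.07] [0.0001 0.0013 0.0003] t 18.9 w 0.0145
(225, 60) [-0.0526 -0.1138]
(417, 60) [ 0.0546 -0.1138]
(244, 300) [-0.052   0.0356]
(398, 300) [0.0542 0.0355]
wallface? top
[[314.46826 576.4003 ]
 [324.9568  502.83615]
 [701.1626  556.4742 ]
 [690.6741  630.0383 ]]
```

The plate centre is (0.533,0.376) at yaw 7.9–8.2°, and the tray needs only about 1 mm of trim. I'll lower 2.1 cm and settle.

Call:
apply_moves --targets '[[[0,0,0.1,0,0,0,1],[0,0.05,0.3,0,0,-0.001,1],[-0.05,0.05,0.6,0,0,-0.002,1],[-0.05,0.1,0.95,0,0.001,-0.002,1],[-0.1,0.1,1.3,0,0.001,-0.002,1],[-0.1,0.1,1.65,0,0.001,-0.002,1],[-0.1,0.1,1.9,0,0.001,-0.002,1],[-0.1,0.1,2.05,0,0.001,-0.002,1],[-0.1,0.1,2.1,0,0.001,-0.002,1],[-0.1,0.1,2.1,0,0.001,-0.002,1],[-0.1,0.1,2.1,0,0.001,-0.002,1],[-0.1,0.1,2.1,0,0.001,-0.002,1],[-0.1,0.1,2.1,0,0.001,-0.002,1],[-0.1,0.1,2.1,0,0.001,-0.002,1],[-0.1,0.1,2.1,0,0.001,-0.002,1],[-0.1,0.1,2.1,0,0.001,-0.002,1]]]'

```text
clock: 20.9
tcp_pos: [0.534, 0.3748, 0.1557]
eef_rot: [-0.221, 3.134, 0.0]
contact_force: [-0.1, -0.4, -3.4]
gripper_width: 0.0151
```

```bash
python3 -c "
from tray import *
d=tray()
s=grab('scene')
cv2.imwrite('pics/s1.png',cv2.resize(s['color'][130:430,240:640,::-1],(800,600)))
print(st()[0]['dq'].round(4))"
```

```text
t 20.9 [0.534  0.3748 0.1557] yaw -171.94 [-0.14 -0.45 -3.44] [-0.06   0.053  0.009] 0.015084648402859738
floor h 0.08400000000000002
slope deg x,y [-0.12  0.1 ] h0 0.0848 16463
ball 1926 [-0.023 -0.1    0.052] [ 0.012 -0.059  0.075]
[ 0.0006  0.0007 -0.0002 -0.0027 -0.0003  0.0102]
```

View pics/s1.png

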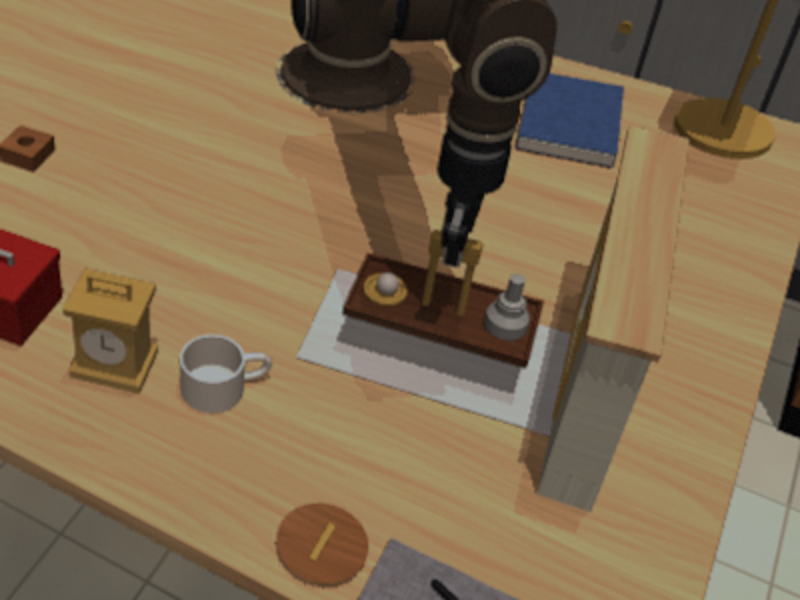

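The scene crop shows the tray over the plate pointing at the slot. The stopper is seated at (513,305), the ball is in its pocket at (388,285), and the cup and clock are undisturbed. I'll hold still for a moment to let the ball settle, then hand in.

Call:
apply_moves --targets '[[[0,0,0,0,0,0,1],[0,0,0,0,0,0,1],[0,0,0,0,0,0,1],[0,0,0,0,0,0,1],[0,0,0,0,0,0,1],[0,0,0,0,0,0,1],[0,0,0,0,0,0,1],[0,0,0,0,0,0,1]]]'

```text
clock: 22.0
tcp_pos: [0.534, 0.3747, 0.1557]
eef_rot: [-0.221, 3.134, 0.0]
contact_force: [0.8, -0.2, -4.5]
gripper_width: 0.0146
```

```bash
python3 -c "
from tray import *
tray()
print(r.close_job())"
```

```text
t 22.0 [0.534  0.3747 0.1557] yaw -171.94 [ 0.77 -0.21 -4.47] [-0.058  0.019 -0.001] 0.014646522427017165
floor h 0.08400000000000002
slope deg x,y [-0.14  0.08] h0 0.0848 16476
ball 1924 [-0.015 -0.086  0.053] [ 0.026 -0.059  0.075]
the job is handed in; nothing more can be done
None
```

The stopper is fully home in the flask and released. The tray is held by its grip bar over the middle of the landing plate, flask end towards the slot. I handed the job in at 22 s; it reports no verdict.

**Last checks:**
- **Stopper:** its knob top measured 91 mm up after release, as expected when fully home, and the last scene picture showed it still seated.
- **Tray level:** within about 0.15°, and still.
- **Ball:** in its pocket.
- **Placing:** the tray is within about 1–2 mm of the plate's centre and 0.2° of the slot direction. Its underside is about 6 cm above the plate, worked out from the tool height.
- **Flap and bystanders:** I saw no contact. The cup and clock looked undisturbed in the last scene picture. I did not measure the flap angle, and the cash box and picture frame were not fully in that view.

**Disagreement:** the top camera read about 3–4 mm too high in y compared with the wrist camera. I used the wrist camera for the stopper grasp, the flask, the bar and the final plate position.

I viewed 12 pictures, the limit.

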